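# Top up the leaning plate feeder and put its follower weight back

### The arm

A 6-joint arm with a two-finger parallel gripper is mounted at the origin on a cart in front of the work surface, level with it; the furniture and walls round the work are solid. World frame = base frame: x ahead of the robot, y to its left, z up, the work surface at z = 0. Lengths are in mm, angles in rad, forces in N, time in s.
With the tool pointing down it reaches from about 225 to 875 mm from the base axis. Payload 3.4 kg.
Tool frame: the origin (TCP) lies at the centre of the arm's flange, where the gripper is bolted on; the fingertips stand 173 mm ahead of it and the grasp point (between the pads) lies 155 mm ahead of it; z points along the fingers, y is the line along which they close (so a half turn about z gives the same grasp; the last joint's range is limited). The gripper opens to 85 mm and grips with 20 to 120 N. Pads are 22 mm wide; open, the fingers measure 114 mm over their backs; the gripper's body (76 mm by 85 mm) begins 54 mm behind the grasp point. The pads swing forward as they close: fully open they stand 13 mm farther back than shut.
Start: joints at [1.115, 0.276, 1.505, -0, 1.361, -0.121], TCP at [188.944, 543.088, 404.728] pointing down, gripper open.
Joint ranges: [-2.89, 2.89], [-0.75, 2.08], [0.22, 2.7], [-1.18, 4.32], [0.11, 2.71], [-2.7, 2.7]. Speed limits (rad/s): [2.57, 2.57, 3.14, 3.14, 3.14, 3.14].

### API

Orientations are given as a unit quaternion [x, y, z, w].
In Python, from cell import status, grab_frame, job gives the robot as it stands.
- The arm moves only by the tool apply_moves, never from a script. Its argument "deltas" is a list of rows, each a list of 4 numbers: the shift along the tool's x, y, z in units of 25 mm (1.0 is 25 mm), then the turn about the tool's z in units of 5 degrees (1.0 is 5 degrees). A call has 1 to 10 rows; each row shifts and turns the commanded pose from where the row before left it, along the tool's axes as they then stand; what a row does not reach is not made up. A row lasts 1/12 s, in which the tool goes at most 41.7 mm and 7.16 degrees, less where a joint would pass 70% of its speed; a pose out of reach is approached as far as the arm can. A call is refused whole if a number of a shift passes 1 or a number of a turn 1, either way. A call with a gripper value outside its range is refused whole. "claw" is the opening, from 0 (shut) to 1 (fully open), set as the call begins (left out, the last holds). The fingers move at their own pace and stop on an object; the grip force is fixed at half the most. Time passes only in rows, so rows that do not move let the fingers close. It gives the time, the measured TCP pose, the force, the opening and the grip force at its end, in the units of the state.
- status.state(): the state, without advancing time (a new reading comes with each control period).
- grab_frame(name): name is "side" or "top" or "wrist"; returns a dict with "color" (384x512x3 uint8, blue, green, red), "z_map" (384x512 float32, mm along the optical axis (not along the pixel's ray), 0 where there is no reading), "mtx" (3x3 intrinsics, pixels), "k1" (the pictures are not rectified: a ray, as slopes to the right and down, at radius r is drawn at 1 + k1 r^2 times it, then the intrinsics apply), "extrinsics" (4x4, takes a point from camera to world coordinates). Camera axes: x right, y down, z forward; pixel columns grow to the right and rows downward; lengths in mm; the calibration is good to about 2 mm. A picture is of the moment at which its call begins.
- job.hand_in(): hands the job in; it is judged then, once.
The state is a dict: "t": time; "joint_positions": joint angles; "dq": joint speeds; "joint_torque": joint torques, N m; "position": TCP position; "tool_rot": TCP orientation; "ft_force": force on the tool from outside, world axes, zero at the start; "wrist_torque": the same for the moment, N m; "opening": finger opening in mm; "grip_force": force on a finger pad.
Only numpy, scipy, OpenCV 4.12 (cv2) and the standard library are available. Lean on these libraries where they do the work, as an engineer would, in place of code of your own. Each camera call takes 0.05 s, during which the arm holds its last target. There are 200 camera calls.

### The job

Top up the plate feeder: lay the spare carrier plate flat on the stack in the leaning hopper, between its four corner guides, then set the follower weight with the bar handle flat on top of it. How high the stack stands is not known, so lower each part along the lean of the hopper until you feel it touch; do not drop or ram anything, and leave the other things on the bench where they are.

Things in the scene. Friction and masses are not known exactly. Their poses are not given: they have to be found in the camera images.
- feeder: plate feeder, fixed: white wedge-shaped unit, 150 x 108 mm, 111 mm high at its back; origin under its centre on the bench, x towards its high back. A stack of carriers (each like the spare one, same way round, centred) rises out of the hopper's throat; its top stands 10 to 38 mm above the deck, measured square to it (height not told). It rests on a spring table and gives about 1 mm for each 3 N.
- hopper: hopper on the feeder's aluminium deck, leaning 30 degrees. Origin: centre of the throat, on the deck. x up the slope, y level across it, z square to the deck, outwards: parts go down along -z. Four steel angle guides, 62 mm high along z, their top 10 mm flared out, enclose a clear 89 mm (x) by 65 mm (y) at its corners; between them the sides at +y and -y are open for 64 mm: fingers pass there.
- carrier_mid (a point): middle (half-way up) of the loose carrier plate: aluminium, 80 mm (x) by 56 mm (y) by 10 mm (z), two small glass slides let flush into its top, 0.1 to 0.2 kg, lying flat on the bench, z up. Either way round is the same. Gripped across its 56 mm width. Its 80 mm length goes up the slope. On the right a grey control cabinet rises to 0.21 m beyond y = -0.325 (a pot on it to 0.25): come in over it.
- weight_grip (a point): middle of the bar handle of the loose follower weight: steel plate 76 (x) by 52 (y) by 8 mm, rubber pad included, with a black bar on two legs over it, 0.25 to 0.45 kg, standing on the bench, z up. Bar 62 mm long (x), 14 thick (y), 18 high; this point is 35 mm above the weight's underside, with 18 mm free between plate and bar. Either way round is the same. Its 76 mm length goes up the slope.
- coupling: bystander: small brass coupling, 22 mm across and 25 mm high, standing loose; origin at its underside
- tape: bystander: roll of tape, 68 mm across and 19 mm high, lying loose; origin at its underside
- block: bystander: white fixture block, 25 x 40 x 21 mm, loose; origin at its underside

How it is judged:
By the outcome, as a careful person would: the job done as asked, in the order asked, and still so for the second after the job is handed in, with the robot touching nothing.
It also fails if it takes over 72 s, if anything falls off the work surface, if the arm or the gripper's body presses on something with over 40 N, if the wrist force passes 120 N, or if a joint passes its speed limit or range.

## Working session

There is one attempt and no reset: what is moved stays moved. The work goes in short steps, Python scripts to look and compute and a tool call to move; the robot and the scene stay as the last step left them, time stands still between calls to the robot, and variables do not carry over. Pictures are saved under pics/ and viewed, at most 10 in all, crops included, and the job is handed in when it is done.

Besides the shell and the picture viewer there is one more tool, called after "Request:" in YAML: its name, and indented under it one key for each argument. apply_moves: Moves the arm, as the interface text tells. Its arguments: {"type":"object","properties":{"deltas":{"type":"array","items":{"type":"array","items":{"type":"number"}}},"claw":{"type":"number"}},"required":["deltas"]}

```bash
ls; mkdir -p pics; cat > h.py <<'E'
import numpy as np, cv2, pickle
from cell import status, grab_frame, job
def shot(n,tag):
    f=grab_frame(n); pickle.dump(f,open(f'pics/{tag}.pkl','wb')); cv2.imwrite(f'pics/{tag}.png',f['color']); return f
def load(tag): return pickle.load(open(f'pics/{tag}.pkl','rb'))
def rays(f,uv):
    uv=np.atleast_2d(np.array(uv,float)).reshape(-1,1,2)
    d=cv2.undistortPoints(uv,f['mtx'],np.array([f['k1'],0,0,0,0.])).reshape(-1,2)
    return np.c_[d,np.ones(len(d))]
def onplane(f,uv,z):
    E=f['extrinsics'];d=rays(f,uv)@E[:3,:3].T;o=E[:3,3]
    return o+d*((z-o[2])/d[:,2])[:,None]
def bydepth(f,uv):
    uv=np.atleast_2d(uv);z=f['z_map'][uv[:,1].astype(int),uv[:,0].astype(int)]
    E=f['extrinsics'];return (rays(f,uv)*z[:,None])@E[:3,:3].T+E[:3,3]
def cloud(f):
    v,u=np.mgrid[:384,:512];return bydepth(f,np.c_[u.ravel(),v.ravel()]).reshape(384,512,3)
E
python3 - <<'E'
from h import *
print(status.state())
a=[shot(n,n+'0') for n in ('side','top','wrist')]
for f in a: print(f['extrinsics'].round(2).tolist(), f['k1'], f['mtx'][0,0])
cv2.imwrite('pics/m0.png',cv2.resize(np.vstack([np.hstack([a[0]['color'],a[1]['color']])]),(800,300)))
E
```

```text
pics
{'t': 0.0, 'joint_positions': array([ 1.11499405e+00,  2.76628882e-01,  1.50617237e+00,  6.30504298e-06,
        1.36068727e+00, -1.20985805e-01]), 'dq': array([-0.00062825,  0.00088606, -0.00145674,  0.00144925, -0.00042519,
       -0.00041604]), 'joint_torque': array([-1.29659289e-03, -4.16770220e+01, -2.45805216e+01, -4.21173390e-04,
        1.06810444e-02, -1.84546548e-05]), 'position': array([188.84378541, 542.87796288, 403.80444222]), 'tool_rot': array([ 1.66627957e-01,  9.86019384e-01, -9.07909239e-04, -2.72559934e-04]), 'ft_force': array([-0.43840519, -0.39642487, -1.07494572]), 'wrist_torque': array([-0.03290358, -0.02323941,  0.00990815]), 'grip_force': 0.0, 'opening': 85.41749889779214}
[[0.88, -0.14, 0.45, 73.13], [-0.47, -0.31, 0.82, -759.75], [0.03, -0.94, -0.34, 394.61], [0.0, 0.0, 0.0, 1.0]] 0.05971089811197012 450.28219498773143
[[-0.02, -1.0, 0.1, 403.91], [-1.0, 0.02, 0.0, -16.77], [-0.0, -0.1, -1.0, 925.59], [0.0, 0.0, 0.0, 1.0]] -0.023000527568903237 414.23783600040264
[[0.33, 0.91, 0.26, 122.38], [0.94, -0.32, -0.09, 565.57], [-0.0, 0.28, -0.96, 373.51], [0.0, 0.0, 0.0, 1.0]] -0.061693731243323766 272.9122563029299
```

View pics/top0.png

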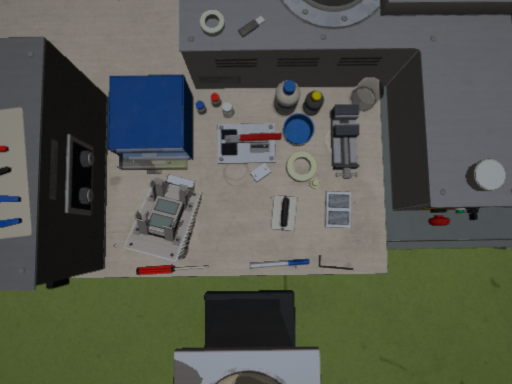

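View pics/side0.png

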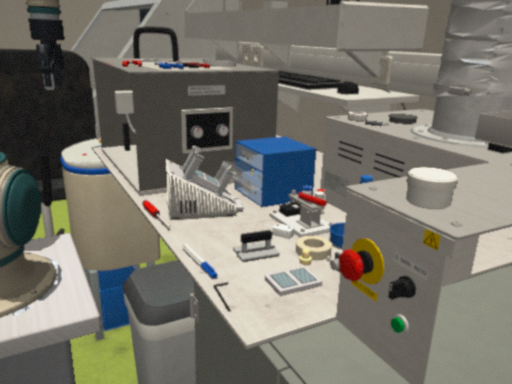

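```bash
python3 - <<'E'
from h import *
f=load('top0'); P=cloud(f); c=f['color']
print('bench',np.median(P[225:245,250:350,2]))
# feeder region heights
r=P[170:260,118:205]
for v in range(170,262,6): print(v,[int(x) for x in P[v,118:206:6,2]])
for n,(u0,u1,v0,v1) in dict(carrier=(318,360,185,232),weight=(265,302,190,235)).items():
    hsv=cv2.cvtColor(c,cv2.COLOR_BGR2HSV)[v0:v1,u0:u1]; print(n)
    print(hsv[::6,::4].tolist()[3]); print(P[v0:v1:6,u0:u1:6,2].astype(int))
for n,(u,v) in dict(carrier=(338.5,209.5),weight=(284.5,212.5),feed=(165,215)).items(): print(n,onplane(f,[u,v],5))
a=cv2.resize(c[165:270,105:370],None,fx=3,fy=3,interpolation=cv2.INTER_CUBIC)
cv2.imwrite('pics/topcrop.png',a)
s=load('side0')['color'][130:300,140:340]; cv2.imwrite('pics/sidecrop.png',cv2.resize(s,None,fx=3.5,fy=3.5,interpolation=cv2.INTER_CUBIC)[:600])
E
```

```text
bench -0.34908881917664303
170 [0, 1, 0, 4, 1, 57, 59, 59, 3, -1, 0, 0, 925, 0, 0]
176 [0, 1, 3, 0, -1, 1, 0, -2, 2, 9, 1, 0, -2, -1, -3]
182 [-1, -1, 2, 1, 2, 0, 92, 93, 17, 10, 7, 8, 10, 1, 0]
188 [0, 0, 1, -1, -2, 2, 82, 75, 29, 30, 30, 95, 20, -2, 0]
194 [-1, -1, 1, 0, 0, 42, 70, 58, 37, 35, 34, 77, 32, 31, 1]
200 [-1, 0, -3, 0, 0, 53, 54, 67, 65, 64, 42, 80, 36, 37, 2]
206 [0, 0, 0, -2, 57, 57, 74, 74, 71, 71, 69, 48, 49, 43, 0]
212 [0, 0, 0, 139, 64, 67, 83, 84, 82, 79, 73, 52, 52, 17, 1]
218 [-3, 0, 0, 146, 73, 90, 89, 89, 88, 84, 64, 63, 59, 0, 1]
224 [1, 0, -3, 82, 126, 96, 95, 94, 93, 91, 67, 66, 53, 0, 0]
230 [3, -1, 0, 93, 105, 92, 99, 101, 125, 130, 74, 74, 34, 0, 0]
236 [0, 0, 97, 95, 98, 92, 91, 87, 106, 111, 87, 80, 11, -1, 0]
242 [-1, -1, 101, 101, 100, 96, 94, 94, 91, 90, 92, 70, -1, 0, -2]
248 [0, 0, 109, 106, 103, 103, 103, 100, 99, 95, 97, 50, 0, 0, 0]
254 [0, 0, -2, 0, 0, 109, 110, 109, 104, 106, 103, 28, 0, 0, -1]
260 [0, 1, -1, -4, 0, 0, 2, 925, -1, 111, 86, 925, 0, 1, 0]
carrier
[[18, 24, 138], [18, 24, 140], [111, 23, 112], [110, 28, 109], [109, 27, 104], [109, 28, 101], [109, 28, 100], [112, 28, 99], [111, 12, 145], [17, 29, 122], [16, 25, 132]]
[[10  0 -1  1  2  0 -1]
 [ 0 -1 10 12  0  0  0]
 [ 0  0  9  8 11 10  0]
 [ 0 -1  9 10  9  9  1]
 [ 0 -4  6  7  8  9 -1]
 [-1  0  9 11  9 10 -3]
 [-2 -4 12  9 10  9 -3]
 [ 0 -2  1  7  6  9  1]]
weight
[[17, 27, 134], [16, 25, 134], [20, 11, 137], [23, 7, 145], [20, 7, 103], [120, 7, 36], [50, 6, 124], [30, 5, 145], [18, 24, 136], [18, 24, 139]]
[[  2   0   1   0   0   0   1]
 [  0   1   5   9   5   1  -2]
 [ -2   0   6  40  39   8   0]
 [  0  -1   7  39   6   6   0]
 [  1   0  11 925   9   8   1]
 [  0  -1   4  42   7   0   0]
 [  0   7   9  40   5   0   1]
 [  0   1   0   1  -1   1  -1]]
carrier [[ 451.53613459 -208.61395459    5.        ]]
weight [[446.84575324 -88.32091049   5.        ]]
feed [[445.5373096  177.50247343   5.        ]]
```

View pics/topcrop.png

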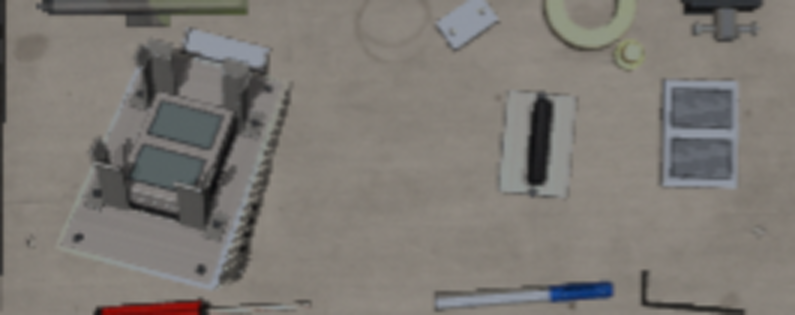

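View pics/sidecrop.png

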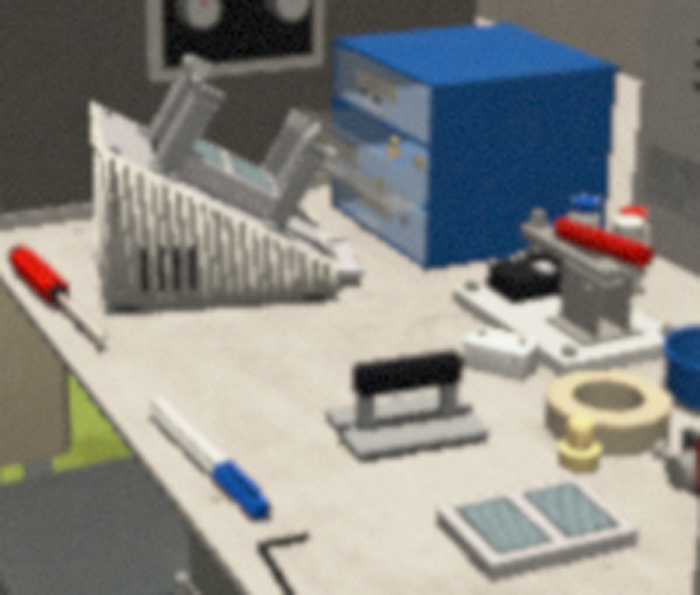

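```bash
cat > meas.py <<'E'
from h import *
def rectof(m):
    cs,_=cv2.findContours(m.astype(np.uint8),cv2.RETR_EXTERNAL,cv2.CHAIN_APPROX_NONE)
    return sorted(cs,key=cv2.contourArea)[::-1]
E
python3 - <<'E'
from meas import *
f=load('top0');P=cloud(f);hsv=cv2.cvtColor(f['color'],cv2.COLOR_BGR2HSV)
v,u=np.mgrid[:384,:512]
# slides in feeder
print(hsv[207,165],hsv[221,161],hsv[214,163])
m=(hsv[...,0]>70)&(hsv[...,0]<110)&(hsv[...,1]>25)&(u>140)&(u<190)&(v>190)&(v<235)&(P[...,2]>55)&(P[...,2]<105)
cs=rectof(m)[:3]
for c in cs:
    print(cv2.contourArea(c),cv2.minAreaRect(c))
Q=P[m]; n=np.linalg.svd(Q-Q.mean(0))[2][2]; n*=np.sign(n[2]);print('stack',Q.mean(0),n,np.degrees(np.arccos(n[2])),np.degrees(np.arctan2(n[1],n[0])))
# deck: front strip + sides
dm=(v>240)&(v<255)&(u>128)&(u<180)&(P[...,2]>80)&(P[...,2]<112)
dm|=(v>195)&(v<232)&(u>184)&(u<190)&(P[...,2]>25)&(P[...,2]<80)
D=P[dm]
for _ in range(4):
    c0=D.mean(0);n2=np.linalg.svd(D-c0)[2][2];n2*=np.sign(n2[2]);r=(D-c0)@n2;D=D[abs(r)<2.5*r.std()]
print('deck',c0,n2,np.degrees(np.arccos(n2[2])),np.degrees(np.arctan2(n2[1],n2[0])),r.std(),len(D))
print('height of stack over deck',(Q.mean(0)-c0)@n2)
# carrier / weight on bench
V=hsv[...,2].astype(int)
for name,(u0,u1,v0,v1) in dict(carrier=(315,362,182,236),weight=(262,306,188,234)).items():
    m=(P[...,2]>4.5)&(P[...,2]<60)&(u>=u0)&(u<u1)&(v>=v0)&(v<v1)
    m=cv2.morphologyEx(m.astype(np.uint8),cv2.MORPH_OPEN,np.ones((3,3)))
    c=rectof(m)[0]; W=onplane(f,c.reshape(-1,2),10 if name=='carrier' else 8)[:,:2].astype(np.float32)
    print(name,cv2.minAreaRect(W))
m=(V<70)&(u>262)&(u<306)&(v>188)&(v<234)
c=rectof(m)[0];W=onplane(f,c.reshape(-1,2),44)[:,:2].astype(np.float32);print('bar',cv2.minAreaRect(W))
E
```

```text
[93 29 98] [93 29 98] [ 13  14 129]
176.0 ((166.15771484375, 206.4087371826172), (20.74184226989746, 10.242090225219727), 14.931416511535645)
171.5 ((159.73532104492188, 221.05885314941406), (21.828205108642578, 10.914102554321289), 14.03624439239502)
0.0 ((176.0, 227.0), (0.0, 0.0), 0.0)
stack [445.43816151 165.32587603  82.43768412] [ 0.48316035 -0.13295525  0.86537794] 30.07411092057839 -15.38574882689717
deck [388.92979727 166.24974537  93.73801722] [ 0.47932842 -0.1254359   0.86862541] 29.700706257529344 -14.664927577954291 1.3942622363320736 779
height of stack over deck 17.386195016286134
carrier ((452.4515075683594, -207.7294921875), (55.603172302246094, 79.80892181396484), 88.07149505615234)
weight ((446.7905578613281, -86.65592956542969), (51.749813079833984, 75.6532974243164), 83.31044006347656)
bar ((447.2198791503906, -84.76586151123047), (13.865363121032715, 62.3195686340332), 83.4131088256836)
```

Request:
apply_moves:
  deltas:
    - [-0.33,-0.94,0,0]
    - [-0.33,-0.94,0,0]
    - [-0.33,-0.94,0,0]
    - [-0.33,-0.94,0,0]
    - [-0.33,-0.94,0,0]
    - [-0.33,-0.94,0,0]
    - [-0.33,-0.94,0,0]
    - [-0.33,-0.94,0,0]
    - [-0.33,-0.94,0,0]
    - [-0.33,-0.94,0,0]

```text
t: 0.98
position: [189.3, 292.7, 404.5]
tool_rot: [0.166, 0.986, -0.0, -0.0]
ft_force: [0.3, -0.4, 0.1]
opening: 85.0
grip_force: 0.0
```

Request:
apply_moves:
  deltas:
    - [-0.33,-0.94,0,0]
    - [-0.33,-0.94,0,0]
    - [-0.33,-0.94,0,0]
    - [-0.33,-0.94,0,0]
    - [-0.33,-0.94,0,0]
    - [-0.33,-0.94,0,0]
    - [-0.33,-0.94,0,0]
    - [-0.33,-0.94,0,0]
    - [-0.33,-0.94,0,0]
    - [-0.33,-0.94,0,0]

```text
t: 1.82
position: [189.5, 44.1, 404.7]
tool_rot: [0.166, 0.986, 0.0, 0.001]
ft_force: [0.2, -1.3, -0.3]
opening: 85.3
grip_force: 0.0
```

```bash
python3 -c "
from h import *
s=status.state();print(s['t'],s['position'],s['tool_rot'],s['joint_positions'])"
```

```text
1.8167 [189.52898869  44.12235779 404.66826933] [1.66001856e-01 9.86125291e-01 3.64674655e-05 5.40806691e-04] [-1.35978365e-01 -3.62944314e-01  2.10111925e+00  4.01653320e-05
  1.40233437e+00 -1.37323360e+00]
```

Request:
apply_moves:
  deltas:
    - [-0.3,-0.9,0,0]
    - [0,0,1,0]
    - [0,0,1,0]
    - [0,0,1,0]
    - [0,0,1,0]
    - [0,0,1,0]
    - [0,0,1,0]

```text
t: 2.4
position: [189.7, 21.3, 253.8]
tool_rot: [0.167, 0.986, -0.0, 0.001]
ft_force: [0.3, 0.3, 0.7]
opening: 85.5
grip_force: 0.0
```

```bash
python3 -c "
from h import *
s=status.state();print(s['t'],s['position'],s['tool_rot'],s['joint_positions'])"
```

```text
2.4 [189.69161408  21.25643546 253.79465772] [ 1.66914360e-01  9.85971069e-01 -1.65181854e-05  8.04544619e-04] [-2.60642310e-01 -1.79125685e-01  2.42916282e+00  1.49856389e-04
  8.89950312e-01 -1.49613418e+00]
```

Request:
apply_moves:
  deltas:
    - [0.5,-0.04,0.5,0]
    - [0.5,-0.04,0.5,0]
    - [0.5,-0.04,0.5,0]
    - [0.5,-0.04,0.5,0]

```text
t: 2.73
position: [140.9, 34.1, 204.2]
tool_rot: [0.167, 0.986, 0.0, 0.0]
ft_force: [-0.5, -0.7, -0.5]
opening: 85.4
grip_force: 0.0
```

```bash
python3 -c "
from h import *
s=status.state();print(s['t'],s['position'],s['tool_rot'],s['joint_positions'])"
```

```text
2.7333 [140.86181428  34.09309872 204.17283102] [1.66653969e-01 9.86015426e-01 4.40659911e-05 1.78599451e-04] [-2.62067345e-01 -1.47143899e-01  2.60419767e+00  1.92216344e-04
  6.84191624e-01 -1.49814220e+00]
```

Request:
apply_moves:
  deltas:
    - [0.7,-0.05,0,0]
    - [0.7,-0.05,0,0]

```text
t: 2.9
position: [106.7, 43.3, 204.2]
tool_rot: [0.167, 0.986, 0.0, -0.002]
ft_force: [-0.0, -1.4, 0.4]
opening: 85.2
grip_force: 0.0
```

```bash
python3 -c "
from h import *
s=status.state();print(s['t'],s['position'],s['tool_rot'],s['joint_positions'])"
```

```text
2.9 [106.69394074  43.29779765 204.18337833] [ 1.66701846e-01  9.86006140e-01  1.92358068e-04 -1.53276409e-03] [-2.61595356e-01 -2.27353916e-01  2.64294959e+00  1.42509585e-04
  7.29085101e-01 -1.49753019e+00]
```

```bash
python3 - <<'E'
import numpy as np
from scipy.optimize import least_squares
d=[(575,404.3,.2766,1.5062),(np.hypot(189.53,44.12),404.67,-.3629,2.1011),(np.hypot(189.69,21.26),253.8,-.1791,2.4292),(np.hypot(140.86,34.09),204.17,-.1471,2.6042),(np.hypot(106.69,43.3),204.18,-.2274,2.643)]
d[0]=(np.hypot(188.84,542.88),403.8,.27663,1.50617)
az=[np.arctan2(y,x)-q for x,y,q in((188.84,542.88,1.11499),(189.53,44.12,-.13598),(189.69,21.26,-.26064),(140.86,34.09,-.26207),(106.69,43.3,-.26160))]
print([r[0]*np.sin(a) for r,a in zip(d,az)])
rp=np.array([r[0]*np.cos(a) for r,a in zip(d,az)]);z=np.array([r[1] for r in d]);q2=np.array([r[2] for r in d]);q3=np.array([r[3] for r in d])
def fk(p,q2,q3):
    L1,L2,b,z0=p; return L1*np.sin(q2)+L2*np.sin(q2+q3+b), z0+L1*np.cos(q2)+L2*np.cos(q2+q3+b)
s=least_squares(lambda p:np.r_[fk(p,q2,q3)[0]-rp,fk(p,q2,q3)[1]-z],[400,400,0,0]);print(s.x,np.abs(s.fun).max())
p=s.x
# limits: radial min over z
for Z in range(180,900,60):
    R=[]
    for a in np.arange(-.75,1,.01):
        for b in np.arange(.22,2.7,.01):
            r_,z_=fk(p,a,b)
            if abs(z_-Z)<4: R.append((r_,a,b))
    m=min(R);M=max(R);print(Z,np.round(m,2),np.round(M,2))
E
```

```text
[np.float64(69.40778499946136), np.float64(69.40566516309697), np.float64(69.42486996963576), np.float64(69.4200915011036), np.float64(69.41967749708219)]
[ 6.28964173e+02  4.25445718e+02  1.43161302e-01 -5.33431578e+01] 0.5025193918149427
180 [103.82  -0.11   2.69] [9.3672e+02 9.9000e-01 7.0000e-01]
240 [-38.94  -0.75   2.59] [9.4809e+02 9.9000e-01 5.6000e-01]
300 [-17.84  -0.75   2.44] [9.5121e+02 9.9000e-01 4.2000e-01]
360 [-5.96 -0.75  2.29] [9.46e+02 9.90e-01 2.80e-01]
420 [-3.58 -0.75  2.14] [9.2408e+02 9.5000e-01 2.3000e-01]
480 [-9.98 -0.75  2.  ] [8.9024e+02 8.8000e-01 2.4000e-01]
540 [-25.91  -0.75   1.85] [8.5374e+02 8.2000e-01 2.2000e-01]
600 [-50.89  -0.75   1.7 ] [8.0577e+02 7.4000e-01 2.3000e-01]
660 [-89.43  -0.75   1.53] [7.56e+02 6.70e-01 2.20e-01]
720 [-144.01   -0.75    1.34] [6.9153e+02 5.8000e-01 2.3000e-01]
780 [-231.07   -0.75    1.09] [6.193e+02 4.900e-01 2.300e-01]
840 [-5.3291e+02 -6.9000e-01  2.3000e-01] [5.3011e+02 3.9000e-01 2.2000e-01]
```

Request:
apply_moves:
  deltas:
    - [0,0,-1,0]
    - [0,0,-1,0]
    - [0,0,-1,0]
    - [0,0,-1,0]
    - [0,0,-1,0]
    - [0,0,-1,0]
    - [0,0,-1,0]
    - [0,0,-1,0]
    - [0,0,-1,0]
    - [0,0,-1,0]

```text
t: 3.73
position: [107.0, 43.2, 455.8]
tool_rot: [0.167, 0.986, 0.0, 0.0]
ft_force: [0.5, -0.1, -0.7]
opening: 85.8
grip_force: 0.0
```

Request:
apply_moves:
  deltas:
    - [0.3,-0.02,-1,0]
    - [0.4,-0.03,-1,0]
    - [1,-0.073,0,0]
    - [1,-0.073,0,0]
    - [1,-0.073,0,0]
    - [1,-0.073,0,0]
    - [0.5,-0.037,0,0]
    - [0.5,-0.037,0,0]

```text
t: 4.4
position: [-27.4, 68.2, 505.1]
tool_rot: [0.169, 0.986, 0.005, -0.002]
ft_force: [-0.0, 0.5, 0.5]
opening: 85.3
grip_force: 0.0
```

```bash
python3 -c "
from h import *
s=status.state();print(s['t'],s['position'],s['tool_rot'],s['joint_positions'])"
```

```text
4.4 [-27.4224765   68.21562363 505.06435628] [ 0.16879263  0.98563721  0.00481063 -0.0022792 ] [ 0.14241701 -0.75318362  1.9442832   0.01137183  1.95185552 -1.0849432 ]
```

Request:
apply_moves:
  deltas:
    - [-0.7,0.3,0,0.5]
    - [-1,0.07,0,1]
    - [-1,-0.07,0,1]
    - [-1,0,0,1]
    - [-1,0,0,1]
    - [-1,0,0,1]
    - [-1,0,0,1]
    - [-1,0,0,1]
    - [-1,0,0,1]
    - [-1,0,0,0]

```text
t: 5.23
position: [134.3, -26.7, 504.1]
tool_rot: [0.44, 0.898, 0.001, -0.002]
ft_force: [0.7, 0.9, 0.4]
opening: 85.5
grip_force: 0.0
```

```bash
cat >> h.py <<'E'
from scipy.spatial.transform import Rotation as Ro
def st():
    s=status.state();R=Ro.from_quat(s['tool_rot']).as_matrix()
    print('t',s['t'],'p',s['position'].round(1),'yawx',np.degrees(np.arctan2(R[1,0],R[0,0])).round(2),'tilt',np.degrees(np.arccos(-R[2,2])).round(2),'q',s['joint_positions'].round(3),'F',s['ft_force'].round(1),'op',round(s['opening'],1),s['grip_force']);return s,R
def to(target):
    s,R=st();d=R.T@(np.array(target)-s['position'])/25;print('units',d.round(2),'rows',np.linalg.norm(d).round(1));return d
E
python3 -c "
from h import *
to([444.4,-207.4,330])"
```

```text
t 5.2333 p [134.3 -26.7 504.1] yawx 127.81 tilt 0.31 q [-0.73  -0.508  1.917  0.002  1.738 -1.39 ] F [0.7 0.9 0.4] op 85.5 0.0
units [-13.35   5.36   6.9 ] rows 16.0
```

Request:
apply_moves:
  deltas:
    - [-0.95,0.38,0.48,0]
    - [-0.95,0.38,0.48,0]
    - [-0.95,0.38,0.48,0]
    - [-0.95,0.38,0.48,0]
    - [-0.95,0.38,0.48,0]
    - [-0.95,0.38,0.48,0]
    - [-0.95,0.38,0.48,0]
    - [-0.95,0.38,0.48,0]
    - [-0.95,0.38,0.48,0]
    - [-0.95,0.38,0.48,0]

```text
t: 6.07
position: [355.4, -154.3, 382.2]
tool_rot: [0.438, 0.899, 0.001, -0.003]
ft_force: [-0.3, 0.3, 0.1]
opening: 85.5
grip_force: 0.0
```

Request:
apply_moves:
  deltas:
    - [-0.95,0.38,0.48,0]
    - [-0.95,0.38,0.48,0]
    - [-0.95,0.38,0.48,0]
    - [-0.95,0.38,0.48,0]
    - [0,0,0.1,1]
    - [0,0,0.1,1]
    - [0,0,0.1,1]
    - [0,0,0.1,1]
    - [0,0,0.1,1]
    - [0,0,0.1,1]

```text
t: 6.9
position: [442.7, -205.0, 319.2]
tool_rot: [0.658, 0.753, 0.001, -0.003]
ft_force: [0.3, 0.2, 0.4]
opening: 85.2
grip_force: 0.0
```

Request:
apply_moves:
  deltas:
    - [0,0,0.1,1]
    - [0,0,0.1,1]
    - [0,0,0.1,1]
    - [0,0,0.1,1]
    - [0,0,0.1,1]
    - [0,0,0.1,1]
    - [0,0,0.1,1]
    - [0,0,0.1,1]
    - [0,0,0.1,1]
    - [0,0,0.1,1]

```text
t: 7.73
position: [442.6, -204.9, 294.3]
tool_rot: [0.914, 0.405, -0.001, -0.003]
ft_force: [0.2, -0.8, 1.2]
opening: 85.3
grip_force: 0.0
```

Request:
apply_moves:
  deltas:
    - [0,0,0,1]
    - [0,0,0,1]
    - [0,0,0,1]
    - [0,0,0,1]
    - [0,0,0,1]
    - [0,0,0,1]
    - [0,0,0,1]
    - [0,0,0,1]
    - [0,0,0,1]
    - [0,0,0,0.96]
    - [0,0,0,0]

```text
invalid input at $.deltas: expected 1 to 10 rows
```

```bash
python3 -c "
from meas import *
f=shot('wrist','wr1')
s,R=st();P=cloud(f);v,u=np.mgrid[:384,:512]
m=(P[...,2]>4)&(P[...,2]<16)&(abs(P[...,0]-450)<60)&(abs(P[...,1]+208)<50)
m=cv2.morphologyEx(m.astype(np.uint8),cv2.MORPH_OPEN,np.ones((5,5)))
c=rectof(m)[0];print(cv2.minAreaRect(onplane(f,c.reshape(-1,2),10)[:,:2].astype(np.float32)))
to([444.4,-207.4,180])
"
```

```text
t 7.7833 p [ 442.4 -204.8  293.9] yawx 47.62 tilt 0.39 q [-0.577  0.24   1.856  0.002  1.052  0.161] F [-0.8 -0.4 -0.7] op 85.5 0.0
((453.8005065917969, -207.58799743652344), (56.395416259765625, 79.78374481201172), 87.21529388427734)
t 7.7833 p [ 442.4 -204.8  293.9] yawx 47.62 tilt 0.39 q [-0.577  0.24   1.856  0.002  1.052  0.161] F [-0.8 -0.4 -0.7] op 85.5 0.0
units [-0.03  0.16  4.55] rows 4.6
```

Request:
apply_moves:
  deltas:
    - [0,0,0.3,1]
    - [0,0,0.3,1]
    - [0,0,0.3,1]
    - [0,0,0.3,1]
    - [0,0,0.3,1]
    - [0,0,0.3,1]
    - [0,0,0.3,1]
    - [0,0,0.3,1]
    - [0,0,0.3,1]
    - [0,0,0.3,1]

```text
t: 8.62
position: [442.4, -204.6, 219.3]
tool_rot: [1.0, -0.018, -0.002, -0.002]
ft_force: [-0.5, -0.5, -0.4]
opening: 85.7
grip_force: 0.0
```

```bash
python3 -c "
from h import *
to([445.2,-207.2,176])"
```

```text
t 8.6167 p [ 442.4 -204.6  219.3] yawx -2.12 tilt 0.31 q [-0.577  0.332  1.954  0.003  0.861  1.029] F [-0.5 -0.5 -0.4] op 85.7 0.0
units [0.12 0.11 1.73] rows 1.7
```

Request:
apply_moves:
  deltas:
    - [0.12,0.11,0.8,0.08]
    - [0,0,0.8,0]
    - [0,0,0,0]
    - [0,0,0.06,0]
    - [0,0,0.06,0]
    - [0,0,0,0]
  claw: 0.71

```text
t: 9.12
position: [445.5, -207.5, 177.3]
tool_rot: [1.0, -0.02, -0.001, -0.002]
ft_force: [-0.3, -0.4, -0.5]
opening: 60.9
grip_force: 0.0
```

Request:
apply_moves:
  deltas:
    - [0,0,0.06,0]
    - [0,0,0.06,0]
    - [0,0,0,0]

```text
t: 9.37
position: [445.2, -207.3, 173.9]
tool_rot: [1.0, -0.021, -0.001, -0.002]
ft_force: [0.1, -0.0, 0.1]
opening: 60.7
grip_force: 0.0
```

Request:
apply_moves:
  deltas:
    - [0,0,0.06,0]
    - [0,0,0.06,0]
    - [0,0,0,0]

```text
t: 9.62
position: [445.1, -207.2, 170.5]
tool_rot: [1.0, -0.021, -0.002, -0.002]
ft_force: [-0.6, -0.4, 0.5]
opening: 60.6
grip_force: 0.0
```

Request:
apply_moves:
  deltas:
    - [0,0,0.05,0]
    - [0,0,0.05,0]
    - [0,0,0,0]

```text
t: 9.87
position: [445.3, -207.3, 168.3]
tool_rot: [1.0, -0.021, -0.002, -0.002]
ft_force: [-0.6, 0.4, 2.0]
opening: 60.7
grip_force: 1.3
```

Request:
apply_moves:
  deltas:
    - [0,0,0.05,0]
    - [0,0,0,0]

```text
t: 10.03
position: [445.2, -207.3, 168.2]
tool_rot: [1.0, -0.021, -0.001, -0.002]
ft_force: [-2.6, 1.4, 13.5]
opening: 60.7
grip_force: 6.8
```

Request:
apply_moves:
  deltas:
    - [0,0,-0.19,0]
    - [0,0,0,0]
    - [0,0,0,0]
    - [0,0,0,0]
  claw: 0.645

```text
t: 10.37
position: [445.0, -207.1, 171.2]
tool_rot: [1.0, -0.021, -0.002, -0.002]
ft_force: [0.8, 0.2, -0.9]
opening: 55.4
grip_force: 19.7
```

```bash
python3 - <<'E'
from h import *
f=load('top0')
# back edge of feeder at z~111 and front
V=cv2.cvtColor(f['color'],cv2.COLOR_BGR2GRAY)
P=cloud(f);v,u=np.mgrid[:384,:512]
m=(P[...,2]>60)&(P[...,2]<116)&(v>233)&(u>110)&(u<190)
Q=P[m]
x=-np.array([np.cos(np.radians(-15)),np.sin(np.radians(-15))])
s=(Q[:,:2]-[445.4,165.3])@x
o=np.argsort(s)[::-1][:200]
print(np.percentile(s,[90,97,99,99.7]));
for lo in range(40,100,4):
    k=(s>lo)&(s<=lo+4)
    if k.sum()>5: print(lo,k.sum(),np.percentile(Q[k,2],[10,50,90]).round(1))
st()
E
```

```text
[79.87476677 82.57441879 83.42437684 83.69087411]
40 54 [ 84.7  89.3 105. ]
44 75 [87.  90.1 96.9]
48 91 [89.2 91.2 94.5]
52 111 [91.1 93.5 94.9]
56 118 [93.4 95.3 97.6]
60 121 [95.2 97.6 99.6]
64 119 [ 97.3  99.9 102.1]
68 129 [100.1 102.1 104.5]
72 125 [101.9 104.4 107.2]
76 125 [104.4 106.8 109.3]
80 124 [106.8 109.3 110.9]
t 10.3667 p [ 445.  -207.1  171.2] yawx -2.38 tilt 0.37 q [-0.578  0.407  1.999  0.003  0.741  1.032] F [ 0.8  0.2 -0.9] op 55.4 19.687184393405914
```

Request:
apply_moves:
  deltas:
    - [0,0,0,0]
    - [0,0,0,0]
    - [0.65,0,0,0]
    - [0,0,0,0]
  claw: 0.71

```text
t: 10.7
position: [463.6, -208.7, 171.8]
tool_rot: [1.0, -0.021, 0.0, -0.001]
ft_force: [0.4, 0.0, 0.6]
opening: 60.9
grip_force: 0.0
```

Request:
apply_moves:
  deltas:
    - [0,0,0,0]
    - [0,0,0,0]
    - [0,0,0,0]
    - [0,0,-0.2,0]
    - [0,0,-0.8,0]
    - [0,0,-1,0]
    - [0,0,-1,0]
    - [0,0,-1,0]
  claw: 0.645

```text
t: 11.37
position: [460.5, -207.8, 272.1]
tool_rot: [1.0, -0.021, -0.003, -0.003]
ft_force: [0.1, 0.0, -1.7]
opening: 55.6
grip_force: 18.7
```

```bash
python3 - <<'E'
from h import *
f=shot('wrist','wr2')
n=np.array([.483,-.129,.866]);n=np.array([.5*np.cos(np.radians(-15)),.5*np.sin(np.radians(-15)),.866])
yh=np.radians(165);xh=np.array([.866*np.cos(yh),.866*np.sin(yh),.5])
C=np.array([445.4,165.3,82.4])
g=C+5*n-8*xh; print('final TCP',g+[0,0,166.7]); 
for k in (23,35,60,90): print(k,g+k*n+[0,0,166.7])
st();to(g+90*n+[0,0,166.7])
E
```

```text
final TCP [454.50674869 162.85985404 249.43      ]
23 [465.61489569 159.88343502 269.348     ]
35 [471.41045065 158.33052075 279.74      ]
60 [483.48452348 155.09528269 301.39      ]
90 [497.97341087 151.21299701 327.37      ]
t 11.4167 p [ 462.1 -208.7  276.9] yawx -2.38 tilt 0.12 q [-0.562  0.283  1.843  0.002  1.014  1.049] F [ 0.9 -1.2  0.9] op 55.6 18.737863898277283
t 11.4167 p [ 462.1 -208.7  276.9] yawx -2.38 tilt 0.12 q [-0.562  0.283  1.843  0.002  1.014  1.049] F [ 0.9 -1.2  0.9] op 55.6 18.737863898277283
units [  0.84 -14.45  -2.  ] rows 14.6
```

View pics/wr2.png

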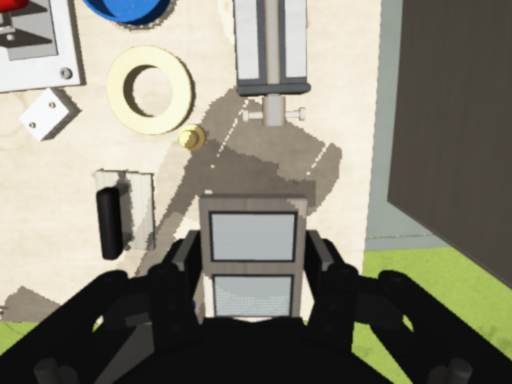

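Request:
apply_moves:
  deltas:
    - [0,-0.5,-0.5,0]
    - [0,-0.95,-0.5,0]
    - [0.1,-0.95,-0.5,0]
    - [0.1,-0.95,-0.5,0]
    - [0.1,-0.95,0,0]
    - [0.1,-0.95,0,0]
    - [0.1,-0.95,0,0]
    - [0.1,-0.95,0,0]
    - [0.1,-0.95,0,0]
    - [0.1,-0.95,0,0]

```text
t: 12.25
position: [490.1, 17.7, 322.0]
tool_rot: [1.0, -0.021, -0.003, -0.002]
ft_force: [-1.0, 0.0, -1.6]
opening: 55.5
grip_force: 18.8
```

Request:
apply_moves:
  deltas:
    - [0.1,-0.95,0,0]
    - [0,-0.95,0,0]
    - [0,-0.95,0,0]
    - [0,-0.95,0,0]
    - [0,-0.95,0,0]
    - [0,-0.6,0,0]
    - [0,0,0,0.9]
    - [0,0,0,0.9]
    - [0,0,0,0.72]
    - [0,0,0,0]

```text
t: 13.08
position: [498.3, 150.1, 322.4]
tool_rot: [0.991, -0.131, -0.003, -0.001]
ft_force: [-0.2, 0.0, -1.2]
opening: 55.4
grip_force: 18.8
```

```bash
cat >> h.py <<'E'
n=np.array([.5*np.cos(np.radians(-15)),.5*np.sin(np.radians(-15)),.866])
xh=np.array([.866*np.cos(np.radians(165)),.866*np.sin(np.radians(165)),.5])
C=np.array([445.4,165.3,82.4])
def g(k,s=5,off=-8,L=166.7): return C+(s+k)*n+off*xh+[0,0,L]
E
python3 - <<'E'
from meas import *
to(g(45))
f=shot('wrist','wr3');h=shot('side','sd3')
P=cloud(h);v,u=np.mgrid[:384,:512]
cv2.imwrite('pics/m3.png',np.hstack([cv2.resize(f['color'],(400,300)),cv2.resize(h['color'][90:240,130:330],(400,300))]))
# recheck stack from top? 
E
```

```text
t 13.0833 p [498.3 150.1 322.4] yawx -15.01 tilt 0.4 q [0.157 0.257 1.749 0.005 1.141 1.988] F [-0.2  0.  -1.2] op 55.4 18.76987248659134
units [-0.91 -0.04  1.37] rows 1.6
```

View pics/m3.png

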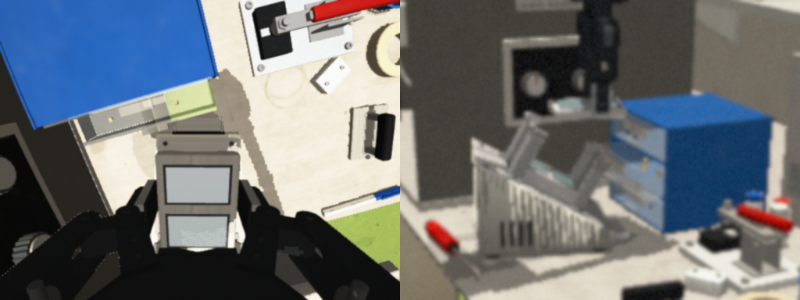

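Request:
apply_moves:
  deltas:
    - [-0.3,-0.02,0.46,0]
    - [-0.3,-0.02,0.46,0]
    - [-0.31,0,0.45,0]
    - [0,0,0,0]

```text
t: 13.52
position: [474.8, 156.9, 286.7]
tool_rot: [0.992, -0.13, -0.005, -0.001]
ft_force: [-1.8, 0.1, -1.2]
opening: 55.5
grip_force: 18.8
```

Request:
apply_moves:
  deltas:
    - [-0.08,0,0.14,0]
    - [-0.08,0,0.14,0]
    - [-0.08,0,0.14,0]
    - [0,0,0,0]

```text
t: 13.85
position: [471.4, 158.7, 278.1]
tool_rot: [0.991, -0.13, -0.002, -0.002]
ft_force: [-0.4, -0.6, -1.2]
opening: 55.2
grip_force: 18.8
```

```bash
python3 - <<'E'
from h import *
to(g(23));h=shot('side','sd4');f=shot('wrist','wr4')
cv2.imwrite('pics/m4.png',np.hstack([cv2.resize(f['color'],(400,300)),cv2.resize(h['color'][90:240,130:330],(400,300))]))
E
```

```text
t 13.85 p [471.4 158.7 278.1] yawx -14.97 tilt 0.33 q [0.183 0.27  1.86  0.006 1.015 2.012] F [-0.4 -0.6 -1.2] op 55.2 18.757772147655487
units [-0.23  0.02  0.35] rows 0.4
```

View pics/m4.png

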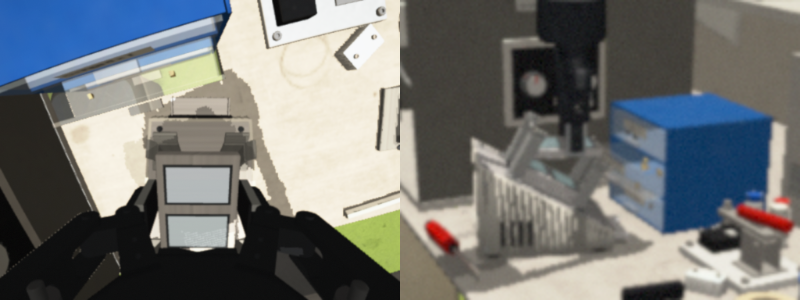

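Request:
apply_moves:
  deltas:
    - [-0.04,0,0.07,0]
    - [-0.04,0,0.07,0]
    - [-0.04,0,0.07,0]
    - [-0.04,0,0.07,0]
    - [0,0,0,0]

```text
t: 14.37
position: [467.4, 159.8, 271.0]
tool_rot: [0.991, -0.13, -0.002, -0.002]
ft_force: [-0.8, -0.8, -2.2]
opening: 55.3
grip_force: 18.8
```

Request:
apply_moves:
  deltas:
    - [-0.04,0,0.07,0]
    - [-0.04,0,0.07,0]
    - [-0.04,0,0.07,0]
    - [0,0,0,0]

```text
t: 14.7
position: [466.0, 160.5, 266.7]
tool_rot: [0.991, -0.13, 0.0, -0.002]
ft_force: [2.7, -1.8, 3.2]
opening: 55.4
grip_force: 19.2
```

Request:
apply_moves:
  deltas:
    - [-0.04,0,0.07,0]
    - [-0.04,0,0.07,0]
    - [0,0,0,0]

```text
t: 14.95
position: [464.8, 161.0, 263.5]
tool_rot: [0.991, -0.13, 0.001, -0.002]
ft_force: [5.9, -2.8, 2.4]
opening: 55.0
grip_force: 19.4
```

Request:
apply_moves:
  deltas:
    - [-0.04,0,0.07,0]
    - [-0.04,0,0.07,0]
    - [0,0,0,0]

```text
t: 15.2
position: [463.0, 161.7, 260.0]
tool_rot: [0.991, -0.13, 0.001, -0.003]
ft_force: [7.0, -1.9, 1.8]
opening: 55.5
grip_force: 19.7
```

```bash
python3 - <<'E'
from meas import *
to(g(0));f=shot('wrist','wr5')
P=cloud(f);hsv=cv2.cvtColor(f['color'],cv2.COLOR_BGR2HSV)
np.set_printoptions(suppress=True,precision=1)
v,u=np.mgrid[:384,:512]
m=(u>205)&(u<300)&(v>195)&(v<310)&(P[...,2]>50)&(P[...,2]<160)
Q=P[m]
for _ in range(4):
    c=Q.mean(0);nn=np.linalg.svd(Q-c,full_matrices=False)[2][2];nn*=np.sign(nn[2]);r=(Q-c)@nn;Q=Q[abs(r)<2*r.std()+.5]
print('plate plane',c,nn,'tilt',np.degrees(np.arccos(nn[2])),r.std())
E
```

```text
t 15.2 p [463.  161.7 260. ] yawx -14.97 tilt 0.34 q [0.192 0.28  1.901 0.005 0.956 2.022] F [ 7.  -1.9  1.8] op 55.5 19.66872990131378
units [-0.34  0.05  0.42] rows 0.5
plate plane [463.4 162.1  99.4] [ 0.2 -0.1  1. ] tilt 10.620446181400338 0.6108522561679313
```

Request:
apply_moves:
  deltas:
    - [-0.06,0.01,0.07,0]
    - [-0.06,0.01,0.07,0]
    - [-0.04,0.01,0.07,0]
    - [0,0,0,0]

```text
t: 15.58
position: [458.5, 162.3, 254.6]
tool_rot: [0.991, -0.131, 0.001, -0.003]
ft_force: [4.7, 0.3, 1.6]
opening: 55.4
grip_force: 20.2
```

Request:
apply_moves:
  deltas:
    - [-0.05,0,0.06,0]
    - [-0.05,0,0.06,0]
    - [0,0,0,0]

```text
t: 15.83
position: [455.7, 162.9, 251.5]
tool_rot: [0.991, -0.131, 0.0, -0.003]
ft_force: [4.3, 0.5, 1.8]
opening: 55.7
grip_force: 20.4
```

```bash
cat > pl.py <<'E'
from meas import *
import sys
def plane(f,u0=205,u1=300,v0=195,v1=310):
    P=cloud(f);v,u=np.mgrid[:384,:512]
    m=(u>u0)&(u<u1)&(v>v0)&(v<v1)&(P[...,2]>50)&(P[...,2]<160);Q=P[m]
    for _ in range(4):
        c=Q.mean(0);nn=np.linalg.svd(Q-c,full_matrices=False)[2][2];nn*=np.sign(nn[2]);r=(Q-c)@nn;Q=Q[abs(r)<2*r.std()+.5]
    print('plate',c.round(1),'tilt',np.degrees(np.arccos(nn[2])).round(2),'az',np.degrees(np.arctan2(nn[1],nn[0])).round(1),'above old top',((c-C)@n).round(2))
E
python3 - <<'E'
from pl import *
to(g(0));plane(shot('wrist','wr6'))
E
```

```text
t 15.8333 p [455.7 162.9 251.5] yawx -15.0 tilt 0.31 q [0.197 0.283 1.925 0.006 0.932 2.026] F [4.3 0.5 1.8] op 55.7 20.44933408498764
units [-0.05  0.02  0.08] rows 0.1
plate [456.5 163.2  91.4] tilt 24.64 az -15.1 above old top 13.42
```

Request:
apply_moves:
  deltas:
    - [-0.03,0,0.05,0]
    - [-0.03,0,0.05,0]
    - [0,0,0,0]

```text
t: 16.13
position: [453.7, 163.2, 248.8]
tool_rot: [0.991, -0.13, -0.001, -0.002]
ft_force: [5.2, -1.0, 3.6]
opening: 55.4
grip_force: 21.8
```

```bash
python3 - <<'E'
from pl import *
to(g(0));f=shot('wrist','wr7');plane(f)
h=shot('side','sd7')
cv2.imwrite('pics/m7.png',np.hstack([cv2.resize(f['color'],(400,300)),cv2.resize(h['color'][90:240,130:330],(400,300))]))
E
```

```text
t 16.1333 p [453.7 163.2 248.8] yawx -14.98 tilt 0.29 q [0.199 0.284 1.931 0.006 0.926 2.028] F [ 5.2 -1.   3.6] op 55.4 21.821517683565617
units [ 0.03  0.01 -0.03] rows 0.0
plate [454.4 163.4  88.7] tilt 28.18 az -15.2 above old top 10.1
```

View pics/m7.png

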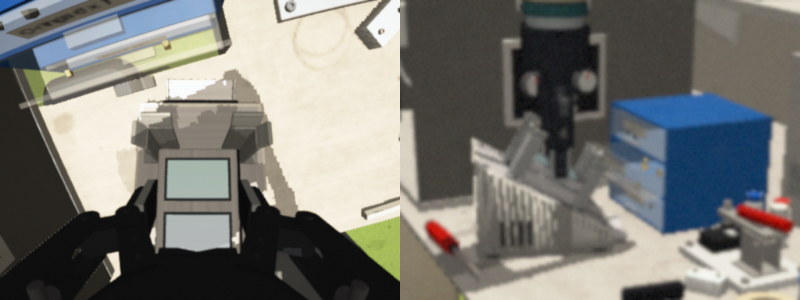

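Request:
apply_moves:
  deltas:
    - [-0.02,0,0.04,0]
    - [-0.01,0,0.02,0]
    - [0,0,0,0]

```text
t: 16.48
position: [453.2, 163.4, 247.8]
tool_rot: [0.991, -0.13, -0.0, -0.002]
ft_force: [4.3, -0.8, 6.7]
opening: 55.7
grip_force: 23.4
```

```bash
python3 - <<'E'
from pl import *
to(g(0));f=shot('wrist','wr8');plane(f)
E
```

```text
t 16.4833 p [453.2 163.4 247.8] yawx -14.97 tilt 0.27 q [0.2   0.285 1.933 0.006 0.922 2.028] F [ 4.3 -0.8  6.7] op 55.7 23.411202616989613
units [ 0.06  0.01 -0.07] rows 0.1
plate [454.  163.6  87.7] tilt 28.61 az -15.2 above old top 8.99
```

Request:
apply_moves:
  deltas:
    - [0.01,0,-0.02,0]
    - [0.02,0,-0.04,0]
    - [0.02,0,-0.04,0]
    - [0,0,0,0]
  claw: 0.662

```text
t: 16.87
position: [453.4, 163.1, 249.5]
tool_rot: [0.991, -0.13, -0.002, -0.002]
ft_force: [4.0, 0.4, 1.4]
opening: 56.6
grip_force: 1.8
```

Request:
apply_moves:
  deltas:
    - [0,0,0,0]
    - [0,0,0,0]
    - [0,0,0,0]
  claw: 0.74

```text
t: 17.12
position: [452.4, 162.8, 248.7]
tool_rot: [0.991, -0.13, -0.004, -0.001]
ft_force: [0.0, -0.7, 0.2]
opening: 63.2
grip_force: 0.0
```

Request:
apply_moves:
  deltas:
    - [0.1,0,-0.173,0]
    - [0.2,0,-0.346,0]
    - [0.3,0,-0.52,0]
    - [0.5,0,-0.866,0]
    - [0.5,0,-0.866,0]
    - [0,0,0,0]

```text
t: 17.62
position: [495.3, 152.1, 322.4]
tool_rot: [0.991, -0.131, 0.002, -0.003]
ft_force: [1.0, 0.1, 1.6]
opening: 63.6
grip_force: 0.0
```

```bash
python3 - <<'E'
from pl import *
st();f=shot('wrist','wr9');plane(f,215,290,200,300)
f=shot('top','tp9');
a=cv2.resize(f['color'][165:260,105:215],(440,380));b=cv2.resize(load('wr9')['color'],(360,380))
cv2.imwrite('pics/m9.png',np.hstack([a,b]))
E
```

```text
t 17.6167 p [495.3 152.1 322.4] yawx -15.02 tilt 0.43 q [0.162 0.251 1.758 0.005 1.127 1.993] F [1.  0.1 1.6] op 63.6 0.0
plate [454.2 163.5  89.3] tilt 30.06 az -15.2 above old top 10.49
```

View pics/m9.png

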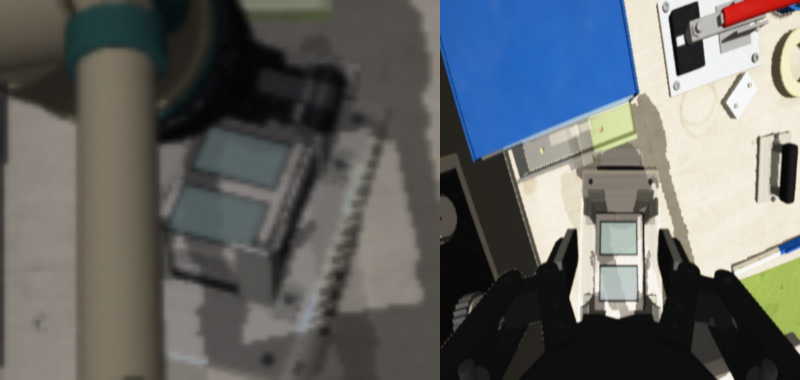

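```bash
python3 - <<'E'
from pl import *
to([458.9,-87.7,322])
E
```

```text
t 17.7167 p [492.1 152.2 318.8] yawx -15.01 tilt 0.34 q [0.163 0.253 1.766 0.006 1.126 1.993] F [-0.  -0.2 -0.4] op 62.7 0.0
units [ 1.2   9.61 -0.17] rows 9.7
```

Request:
apply_moves:
  deltas:
    - [0.12,0.96,-0.2,0]
    - [0.12,0.96,0,0]
    - [0.12,0.96,0,0]
    - [0.12,0.96,0,0]
    - [0.12,0.96,0,0]
    - [0.12,0.96,0.3,0]
    - [0.12,0.96,0.3,0]
    - [0.12,0.96,0.5,0]
    - [0.12,0.96,0.5,0]
    - [0.12,0.96,0.5,0]
  claw: 0.45

```text
t: 18.55
position: [457.2, -87.3, 268.3]
tool_rot: [0.991, -0.13, -0.004, -0.003]
ft_force: [1.7, 0.2, -0.2]
opening: 38.4
grip_force: 0.0
```

Request:
apply_moves:
  deltas:
    - [0,0,0,-0.84]
    - [0,0,0,-0.84]
    - [0,0,0,0]

```text
t: 18.8
position: [457.4, -86.8, 268.4]
tool_rot: [0.998, -0.057, -0.004, -0.003]
ft_force: [0.6, 0.4, 0.2]
opening: 38.3
grip_force: 0.0
```

```bash
python3 - <<'E'
from pl import *
st();f=shot('wrist','wr10');P=cloud(f);v,u=np.mgrid[:384,:512]
g_=cv2.cvtColor(f['color'],cv2.COLOR_BGR2GRAY)
near=(abs(P[...,0]-447)<55)&(abs(P[...,1]+87)<42)
for nm,m,z in (('plate',near&(P[...,2]>4)&(P[...,2]<55),8),('bar',near&(P[...,2]>33)&(P[...,2]<52),44)):
    m=cv2.morphologyEx(m.astype(np.uint8),cv2.MORPH_OPEN,np.ones((3,3)));c=rectof(m)[0]
    print(nm,cv2.minAreaRect(onplane(f,c.reshape(-1,2),z)[:,:2].astype(np.float32)), np.median(P[m>0],0))
t=load('top0')
E
```

```text
t 18.8 p [457.4 -86.8 268.4] yawx -6.57 tilt 0.61 q [-0.339  0.24   1.934  0.004  0.977  1.345] F [0.6 0.4 0.2] op 38.3 0.0
plate ((442.3844299316406, -86.66400146484375), (51.769596099853516, 87.9322738647461), 83.34349822998047) [453.70082933 -88.07304449   8.62093481]
bar ((449.98199462890625, -87.64962768554688), (13.461065292358398, 62.29124450683594), 83.25408935546875) [451.53603021 -87.70592282  43.75951642]
```

```bash
python3 - <<'E'
from pl import *
to([460.9,-88.4,200])
E
```

```text
t 18.85 p [457.8 -86.6 268.7] yawx -6.69 tilt 0.55 q [-0.338  0.24   1.934  0.004  0.977  1.347] F [-1.2 -0.2  0.2] op 38.8 0.0
units [0.15 0.07 2.75] rows 2.8
```

Request:
apply_moves:
  deltas:
    - [0.13,0.07,0.5,0]
    - [0,0,0.8,0]
    - [0,0,0.8,0]
    - [0,0,0.4,0]
    - [0,0,0.22,0]
    - [0,0,0,0]

```text
t: 19.35
position: [461.1, -88.2, 200.8]
tool_rot: [0.998, -0.058, -0.004, -0.003]
ft_force: [0.0, 0.8, -0.1]
opening: 38.5
grip_force: 0.0
```

Request:
apply_moves:
  deltas:
    - [0,0,0,0]
    - [0,0,0,0]
    - [0,0,0,0]
    - [0,0,0,0]
    - [0,0,0,0]
  claw: 0.155

```text
t: 19.77
position: [462.3, -88.9, 202.8]
tool_rot: [0.998, -0.057, -0.001, -0.002]
ft_force: [0.0, 0.3, 3.1]
opening: 13.5
grip_force: 16.2
```

```bash
python3 - <<'E'
from pl import *
to([460.9,-88.4,200]);shot('side','sd11');f=load('sd11');w=shot('wrist','wr11')
cv2.imwrite('pics/m11.png',np.hstack([cv2.resize(f['color'][180:280,200:330],(400,300)),cv2.resize(w['color'],(400,300))]))
E
```

```text
t 19.7667 p [462.3 -88.9 202.8] yawx -6.59 tilt 0.24 q [-0.339  0.335  2.01   0.005  0.8    1.343] F [0.  0.3 3.1] op 13.5 16.212249398231506
units [-0.06 -0.01  0.11] rows 0.1
```

View pics/m11.png

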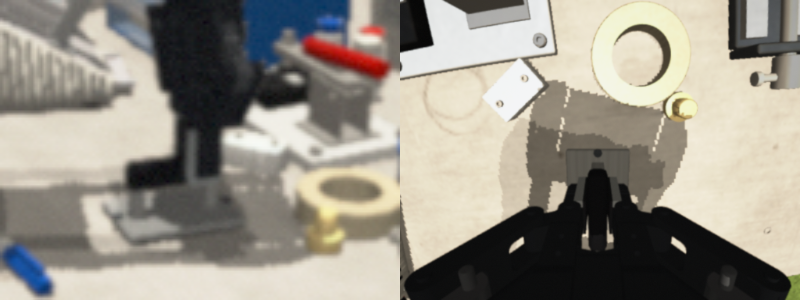

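```bash
cat >> h.py <<'E'
def gg(x,z,L=166.5): return C+(10.5+z)*n+x*xh+[0,0,L]
E
python3 - <<'E'
from h import *
print(gg(7.1,110),gg(7.1,60)); to(gg(7.1,110))
E
```

```text
[497.6579395  151.29752731 356.803     ] [473.50979384 157.76800344 313.503     ]
t 19.8667 p [462.3 -88.9 202.8] yawx -6.59 tilt 0.25 q [-0.339  0.335  2.01   0.005  0.8    1.343] F [-0.4 -0.2  3.6] op 13.4 16.461360454559326
units [ 0.29 -9.73 -6.12] rows 11.5
```

Request:
apply_moves:
  deltas:
    - [0,0,0,0]
    - [0,0,0,0]
    - [0,0,-0.2,0]
    - [0,0,-0.6,0]
    - [0,0,-1,0]
    - [0,0,-1,0]
    - [0,0,-1,0]
    - [0,0,-1,0]
    - [0,0,-1,0]
    - [0,0,-0.8,0]
  claw: 0.15

```text
t: 20.7
position: [462.1, -89.5, 368.5]
tool_rot: [0.998, -0.057, -0.002, -0.002]
ft_force: [0.2, -0.2, -3.1]
opening: 13.4
grip_force: 24.6
```

```bash
python3 - <<'E'
from h import *
to(gg(7.1,110)); f=shot('wrist','wr12');P=cloud(f)
v,u=np.mgrid[:384,:512]
m=(abs(P[...,0]-450)<60)&(abs(P[...,1]+88)<35)&(P[...,2]>100)&(P[...,2]<150);Q=P[m]
c=np.median(Q,0);A=np.c_[Q-c][:, :];nn=np.linalg.svd(Q-Q.mean(0),full_matrices=False)[2][2];print(len(Q),c,nn)
E
```

```text
t 20.7 p [462.1 -89.5 368.5] yawx -6.58 tilt 0.3 q [-0.341  0.145  1.774  0.003  1.227  1.344] F [ 0.2 -0.2 -3.1] op 13.4 24.606564044952393
units [ 0.31 -9.73  0.51] rows 9.7
  return _methods._mean(a, axis=axis, dtype=dtype,
  ret = um.true_divide(
<stdin>:5: RuntimeWarning: Mean of empty slice.
Traceback (most recent call last):
IndexError: index 2 is out of bounds for axis 0 with size 0
```

Request:
apply_moves:
  deltas:
    - [0.03,-0.6,0,0]
    - [0.03,-0.97,0,0]
    - [0.03,-0.97,0,0]
    - [0.03,-0.97,0,0]
    - [0.03,-0.97,0,0]
    - [0.03,-0.97,0,0]
    - [0.03,-0.97,0,0]
    - [0.03,-0.97,0,0]
    - [0.03,-0.97,0,0]
    - [0.03,-0.97,0,0]

```text
t: 21.58
position: [496.1, 142.3, 366.5]
tool_rot: [0.998, -0.057, -0.003, -0.002]
ft_force: [0.1, 0.2, -3.3]
opening: 13.4
grip_force: 24.6
```

Request:
apply_moves:
  deltas:
    - [0,-0.4,0.2,0]
    - [0,0,0.3,0.84]
    - [0,0,0,0.84]
    - [0,0,0,0]

```text
t: 21.92
position: [497.1, 151.1, 353.5]
tool_rot: [0.991, -0.131, -0.004, -0.001]
ft_force: [0.0, -0.3, -3.3]
opening: 13.5
grip_force: 24.7
```

```bash
python3 - <<'E'
from h import *
to(gg(7.1,62)); f=shot('wrist','wr13');P=cloud(f);s,R=st()
b=s['position']-[0,0,166.5]
v,u=np.mgrid[:384,:512]
m=(np.linalg.norm(P[...,:2]-b[:2],axis=-1)<60)&(P[...,2]>b[2]-50)&(P[...,2]<b[2]-15);Q=P[m]
for _ in range(4):
    c=Q.mean(0);nn=np.linalg.svd(Q-c,full_matrices=False)[2][2];nn*=np.sign(nn[2]);r=(Q-c)@nn;Q=Q[abs(r)<2*r.std()+.3]
print(len(Q),c-b,nn,r.std())
cv2.imwrite('pics/m13.png',f['color'])
E
```

```text
t 21.9167 p [497.1 151.1 353.5] yawx -15.01 tilt 0.44 q [0.16  0.23  1.702 0.004 1.216 1.991] F [ 0.  -0.3 -3.3] op 13.5 24.682783484458923
units [-0.93 -0.01  1.54] rows 1.8
t 21.9667 p [497.3 150.9 354.1] yawx -14.88 tilt 0.39 q [0.159 0.229 1.701 0.005 1.216 1.988] F [ 0.7  0.8 -2.9] op 13.1 24.68257248401642
2652 [  9.3262571   -2.70713473 -28.68184984] [3.56451148e-03 6.33263872e-04 9.99993447e-01] 0.6349809929696165
```

Request:
apply_moves:
  deltas:
    - [-0.25,0,0.43,0]
    - [-0.3,0,0.5,0]
    - [-0.25,0,0.43,0]
    - [-0.13,0,0.18,0]
    - [0,0,0,0]

```text
t: 22.38
position: [474.0, 157.0, 315.8]
tool_rot: [0.992, -0.13, -0.004, -0.001]
ft_force: [-0.9, 0.8, -2.7]
opening: 13.3
grip_force: 24.7
```

Request:
apply_moves:
  deltas:
    - [-0.03,0,0.05,0]
    - [-0.03,0,0.05,0]
    - [-0.03,0,0.05,0]
    - [0,0,0,0]

```text
t: 22.72
position: [473.2, 157.9, 313.6]
tool_rot: [0.991, -0.13, -0.002, -0.002]
ft_force: [-0.6, -0.7, -3.9]
opening: 13.2
grip_force: 24.7
```

```bash
python3 - <<'E'
from h import *
to(gg(7.1,55.3)); f=shot('side','sd14');w=shot('wrist','wr14')
cv2.imwrite('pics/m14.png',np.hstack([cv2.resize(f['color'][90:240,130:330],(400,300)),cv2.resize(w['color'],(400,300))]))
E
```

```text
t 22.7167 p [473.2 157.9 313.6] yawx -14.98 tilt 0.29 q [0.181 0.234 1.807 0.005 1.102 2.01 ] F [-0.6 -0.7 -3.9] op 13.2 24.690327644348145
units [-0.08  0.    0.17] rows 0.2
```

View pics/m14.png

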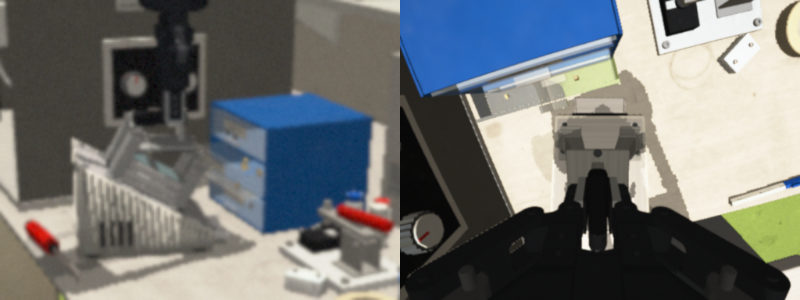

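Request:
apply_moves:
  deltas:
    - [-0.03,0,0.05,0]
    - [-0.03,0,0.05,0]
    - [-0.03,0,0.05,0]
    - [0,0,0,0]

```text
t: 23.15
position: [471.0, 158.6, 309.8]
tool_rot: [0.991, -0.13, -0.001, -0.002]
ft_force: [0.1, 0.8, -1.3]
opening: 13.1
grip_force: 24.9
```

Request:
apply_moves:
  deltas:
    - [-0.03,0,0.05,0]
    - [-0.03,0,0.05,0]
    - [0,0,0,0]

```text
t: 23.4
position: [470.1, 158.9, 308.0]
tool_rot: [0.991, -0.13, -0.0, -0.002]
ft_force: [1.6, -1.7, 3.7]
opening: 13.6
grip_force: 25.5
```

Request:
apply_moves:
  deltas:
    - [0.04,0,0.07,0]
    - [0.04,0,0.07,0]
    - [0.04,0,0.07,0]
    - [0.03,0,0.07,0]
    - [0,0,0,0]

```text
t: 23.82
position: [474.0, 157.9, 300.3]
tool_rot: [0.991, -0.13, -0.001, -0.002]
ft_force: [4.2, -2.1, 4.8]
opening: 13.4
grip_force: 26.1
```

```bash
cat > wp.py <<'E'
from h import *
def wplane(tag):
    f=shot('wrist',tag);s=status.state();b=s['position']-[0,0,166.5];P=cloud(f)
    m=(np.linalg.norm(P[...,:2]-b[:2]-np.array([12,-3.]),axis=-1)<32)&(P[...,2]>b[2]-60)&(P[...,2]<b[2]-12);Q=P[m]
    for _ in range(6):
        c=Q.mean(0);nn=np.linalg.svd(Q-c,full_matrices=False)[2][2];nn*=np.sign(nn[2]);r=(Q-c)@nn;Q=Q[abs(r)<2*r.std()+.3]
    print(len(Q),'c',c.round(1),'tilt',np.degrees(np.arccos(nn[2])).round(2),'az',np.degrees(np.arctan2(nn[1],nn[0])).round(1),'sd',r.std().round(2),'above carrier',((c-C)@n-10.5).round(2))
E
python3 - <<'E'
from wp import *
to(gg(.7,50));wplane('wr15')
E
```

```text
t 23.8167 p [474.  157.9 300.3] yawx -14.98 tilt 0.24 q [0.181 0.248 1.825 0.005 1.068 2.011] F [ 4.2 -2.1  4.8] op 13.4 26.078328788280487
units [ 0.    0.01 -0.05] rows 0.1
2281 c [483.9 155.8 104.4] tilt 10.77 az -14.7 sd 0.97 above carrier 28.39
```

Tilt 10.8°, force small; go on.

Request:
apply_moves:
  deltas:
    - [0.02,0,0.07,0]
    - [0.02,0,0.07,0]
    - [0.02,0,0.07,0]
    - [0.02,0,0.07,0]
    - [0.01,0,0.05,0]
    - [0,0,0,0]

```text
t: 24.37
position: [476.7, 157.2, 292.5]
tool_rot: [0.991, -0.13, 0.0, -0.002]
ft_force: [5.6, -3.4, 5.1]
opening: 12.9
grip_force: 26.7
```

```bash
python3 - <<'E'
from wp import *
to(gg(-5.7,43.1));wplane('wr16')
E
```

```text
t 24.3667 p [476.7 157.2 292.5] yawx -14.96 tilt 0.23 q [0.179 0.259 1.832 0.004 1.048 2.009] F [ 5.6 -3.4  5.1] op 12.9 26.713431179523468
units [-0.02  0.01 -0.  ] rows 0.0
2090 c [485.8 155.6  95.7] tilt 11.39 az -15.4 sd 0.85 above carrier 21.77
```

```bash
python3 - <<'E'
from h import *
f=load('wr16');P=cloud(f);T=C+10.5*n
yh=np.cross(n,xh)
X=(P-T)@xh;Y=(P-T)@yh;Z=(P-T)@n
for y0 in (-22,-14,14,22):
    print('y',y0,[(x,np.round(np.median(Z[(abs(X-x)<2)&(abs(Y-y0)<3)&(abs(Z)<50)]),1),int(((abs(X-x)<2)&(abs(Y-y0)<3)&(abs(Z)<50)).sum())) for x in range(-55,45,6) if ((abs(X-x)<2)&(abs(Y-y0)<3)&(abs(Z)<50)).sum()>4])
E
```

```text
y -22 [(-49, np.float64(32.8), 81), (-37, np.float64(22.8), 11), (-31, np.float64(22.0), 60), (-25, np.float64(20.3), 55), (-19, np.float64(18.6), 56), (-13, np.float64(49.5), 5)]
y -14 [(-55, np.float64(-26.9), 32), (-49, np.float64(-26.0), 56), (-37, np.float64(22.7), 12), (-31, np.float64(22.1), 60), (-25, np.float64(20.4), 53), (-19, np.float64(47.0), 11), (-13, np.float64(48.6), 9), (29, np.float64(5.3), 22), (35, np.float64(4.0), 25), (41, np.float64(-4.1), 10)]
y 14 [(-55, np.float64(-27.0), 33), (-49, np.float64(-26.9), 33), (-37, np.float64(22.5), 15), (-31, np.float64(22.1), 58), (-25, np.float64(20.4), 55), (-19, np.float64(19.2), 19), (-13, np.float64(48.8), 19), (29, np.float64(5.2), 10), (35, np.float64(3.7), 14), (41, np.float64(-4.2), 6)]
y 22 [(-55, np.float64(-26.9), 18), (-49, np.float64(32.2), 84), (-43, np.float64(12.1), 6), (-37, np.float64(22.5), 13), (-31, np.float64(22.1), 59), (-25, np.float64(20.4), 57), (-19, np.float64(18.8), 56), (-13, np.float64(17.3), 6)]
```

Request:
apply_moves:
  deltas:
    - [0.01,0,0.07,0]
    - [0.01,0,0.07,0]
    - [0.01,0,0.07,0]
    - [0.01,0,0.07,0]
    - [0.01,0,0.07,0]
    - [0,0,0,0]

```text
t: 24.92
position: [478.4, 156.8, 283.9]
tool_rot: [0.991, -0.13, 0.001, -0.002]
ft_force: [8.7, -4.4, 4.5]
opening: 13.3
grip_force: 27.6
```

```bash
cat > prof.py <<'E'
from h import *
def prof(tag,new=True):
    to(gg(-12,35));f=shot('wrist',tag) if new else load(tag);P=cloud(f);T=C+10.5*n;yh=np.cross(n,xh)
    X=(P-T)@xh;Y=(P-T)@yh;Z=(P-T)@n
    m=(abs(X)<38)&(abs(Y)>11)&(abs(Y)<25)&(Z>-6)&(Z<30)
    x,z,y=X[m],Z[m],Y[m]
    for _ in range(5):
        A=np.c_[x,y,np.ones(len(x))];p=np.linalg.lstsq(A,z,rcond=None)[0];r=z-A@p;k=abs(r)<2*r.std()+.2;x,y,z=x[k],y[k],z[k]
    print('N',len(x),'phi',np.degrees(np.arctan(-p[0])).round(2),'roll',np.degrees(np.arctan(p[1])).round(2),'centre top z',p[2].round(2),'sd',r.std().round(2),'x range',np.percentile(x,[1,99]).round(1),'y range',np.percentile(y,[1,99]).round(1))
E
python3 -c "
from prof import *
prof('wr17')"
```

```text
t 24.9167 p [478.4 156.8 283.9] yawx -14.95 tilt 0.27 q [0.177 0.27  1.842 0.003 1.026 2.007] F [ 8.7 -4.4  4.5] op 13.3 27.585577368736267
units [-0.04  0.01  0.06] rows 0.1
N 995 phi 7.74 roll -0.1 centre top z 8.44 sd 0.56 x range [-37.8  29.8] y range [-24.8  24.5]
```

Request:
apply_moves:
  deltas:
    - [0,0,0.07,0]
    - [0,0,0.07,0]
    - [0,0,0.07,0]
    - [0,0,0.05,0]
    - [0,0,0,0]

```text
t: 25.38
position: [478.9, 156.7, 277.6]
tool_rot: [0.992, -0.13, 0.002, -0.002]
ft_force: [8.3, -6.0, 4.8]
opening: 13.3
grip_force: 28.5
```

```bash
python3 -c "
from prof import *
prof('wr18')"
```

```text
t 25.3833 p [478.9 156.7 277.6] yawx -14.94 tilt 0.33 q [0.177 0.277 1.85  0.003 1.009 2.007] F [ 8.3 -6.   4.8] op 13.3 28.507592976093292
units [-0.06  0.01 -0.19] rows 0.2
N 733 phi 2.38 roll 0.08 centre top z 4.89 sd 0.58 x range [-37.9  25. ] y range [-24.9  24.6]
```

Request:
apply_moves:
  deltas:
    - [0,0,0.06,0]
    - [0,0,0.03,0]
    - [0,0,0,0]

```text
t: 25.68
position: [478.9, 156.7, 275.5]
tool_rot: [0.992, -0.13, 0.002, -0.002]
ft_force: [9.1, -5.1, 5.5]
opening: 13.3
grip_force: 28.9
```

```bash
python3 -c "
from prof import *
prof('wr19')"
```

```text
t 25.6833 p [478.9 156.7 275.5] yawx -14.93 tilt 0.34 q [1.770e-01 2.800e-01 1.853e+00 2.000e-03 1.003e+00 2.007e+00] F [ 9.1 -5.1  5.5] op 13.3 28.902426660060883
units [-0.06  0.01 -0.27] rows 0.3
N 640 phi 0.36 roll -0.2 centre top z 3.89 sd 0.56 x range [-37.9  23.9] y range [-24.8  24.7]
```

Flat (0.4°). Ease up 3 mm along the lean, then loosen gently.

Request:
apply_moves:
  deltas:
    - [0.01,0,-0.03,0]
    - [0.02,0,-0.035,0]
    - [0.02,0,-0.035,0]
    - [0,0,0,0]

```text
t: 26.07
position: [479.5, 156.7, 277.4]
tool_rot: [0.991, -0.13, 0.001, -0.002]
ft_force: [6.6, -2.5, 1.6]
opening: 13.3
grip_force: 28.3
```

Request:
apply_moves:
  deltas:
    - [0,0,0,0]
    - [0,0,0,0]
    - [0,0,0,0]
  claw: 0.162

```text
t: 26.32
position: [479.2, 156.8, 277.1]
tool_rot: [0.991, -0.13, 0.001, -0.002]
ft_force: [6.7, -1.7, 0.4]
opening: 13.4
grip_force: 6.2
```

```bash
python3 -c "
from prof import *
prof('wr20')"
```

```text
t 26.3167 p [479.2 156.8 277.1] yawx -14.97 tilt 0.27 q [0.177 0.279 1.849 0.005 1.011 2.006] F [ 6.7 -1.7  0.4] op 13.4 6.155725792050362
units [-0.07  0.02 -0.21] rows 0.2
N 728 phi 0.04 roll -0.22 centre top z 5.48 sd 0.58 x range [-38.   25.1] y range [-24.6  24.5]
```

Request:
apply_moves:
  deltas:
    - [0,0,0,0]
    - [0,0,0,0]
  claw: 0.172

```text
t: 26.53
position: [476.5, 157.2, 276.0]
tool_rot: [0.991, -0.131, -0.004, -0.002]
ft_force: [0.9, 1.3, 0.4]
opening: 14.8
grip_force: 0.5
```

Request:
apply_moves:
  deltas:
    - [0,0,0,0]
    - [0,0,0,0]
    - [0,0,0,0]
  claw: 0.33

```text
t: 26.78
position: [476.8, 157.0, 276.4]
tool_rot: [0.991, -0.13, -0.003, -0.002]
ft_force: [0.3, -0.1, -0.6]
opening: 27.8
grip_force: 0.0
```

Request:
apply_moves:
  deltas:
    - [0.1,0,-0.173,0]
    - [0.2,0,-0.346,0]
    - [0.4,0,-0.7,0]
    - [0.4,0,-0.7,0]
    - [0.2,0,-0.8,0]
    - [0,0,-0.8,0]
    - [0,0,0,0]
    - [0,0,0,0]

```text
t: 27.45
position: [509.8, 148.1, 366.4]
tool_rot: [0.991, -0.13, -0.0, -0.002]
ft_force: [0.1, -0.0, -1.0]
opening: 28.4
grip_force: 0.0
```

```bash
python3 - <<'E'
from prof import *
prof('wr21')
# bystanders vs start from top view
a=load('top0');b=shot('top','tp21')
for nm,(u0,u1,v0,v1) in dict(tape=(284,320,148,184),coupling=(308,322,176,190),block=(248,274,160,184)).items():
    d=np.abs(a['color'][v0:v1,u0:u1].astype(int)-b['color'][v0:v1,u0:u1]).mean(); print(nm,'diff',d.round(1))
E
```

```text
t 27.45 p [509.8 148.1 366.4] yawx -14.99 tilt 0.28 q [0.15  0.234 1.662 0.005 1.244 1.981] F [ 0.1 -0.  -1. ] op 28.4 0.0
units [-1.34  0.02  3.36] rows 3.6
N 2042 phi 0.16 roll -0.2 centre top z 6.9 sd 0.64 x range [-37.4  35.5] y range [-24.5  24.3]
tape diff 7.6
coupling diff 7.5
block diff 7.9
```

```bash
python3 -c "
from h import *
print(job.hand_in())"
```

```text
the job is handed in; nothing more can be done
None
```

The job is handed in at about 27 s: the spare carrier lies flat on the stack between the guides, with the follower weight flat on top of it (within about 0.2° of the hopper's 30° lean, read from the wrist camera). Two things to know: joint 2 read -0.753 against its -0.75 limit at about 4.4 s while I was testing the arm's inner reach, and I viewed 11 pictures, one over the limit of 10.

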